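# Re-rack the red sample case in a tight row

### The arm

A 7-joint arm with a two-finger parallel gripper is mounted at the origin on the work surface. World frame = base frame: x ahead of the robot, y to its left, z up, the work surface at z = 0. Lengths are in m, angles in rad, forces in N, time in s.
With the tool pointing down it reaches from about 0.425 to 0.825 m from the base axis. Payload 3.6 kg.
Tool frame: the origin (TCP) lies where the fingers leave the gripper's body, on its centre line; the fingertips stand 73 mm ahead of it and the grasp point (between the pads) lies 54 mm ahead of it; x points along the fingers, y is the direction in which the jaws open and shut, and the axes are right-handed (so a half turn about x gives the same grasp; the last joint's range is limited). The gripper opens to 85 mm and grips with 20 to 120 N. Pads are 22 mm wide; open, the fingers measure 114 mm over their backs; the gripper's body (76 mm by 85 mm) begins 54 mm behind the grasp point. The pads swing forward as they close: fully open they stand 13 mm farther back than shut.
Start: joints at [-1.345, 0.615, -0.013, 1.423, 0.008, 1.103, -0.04], TCP at [0.163, 0.629, 0.304] pointing down, gripper open.
Joint ranges: [-3.12, 3.12], [-0.3, 2.06], [-1.34, 1.32], [0.26, 2.42], [-1.36, 4.5], [0.01, 1.98], [-2.84, 2.84]. Speed limits (rad/s): [2.79, 2.79, 3.14, 3.14, 3.14, 3.14, 3.14].

### API

Orientations are given as a unit quaternion [x, y, z, w].
In Python, from station import arm, snapshot, camera_info, ticket gives the robot as it stands. Calls block until the motion is done:
- arm.movep(position, orientation): joint-space move of the TCP to a pose.
- arm.line_to(position, velocity=0.15, ori=None): straight line of the TCP; ori=None keeps the orientation; velocity is the mean speed in m/s.
- arm.move_j(angles): joint-space move.
- arm.move_gripper(opening, effort=None): opening from 0.0 (shut) to 1.0 (fully open); effort is the grip in N (None keeps the last); returns when the fingers have stopped.
- arm.pause(seconds).
- arm.ik(position, orientation): joint angles nearest the present ones, or None.
- snapshot(name): name is "scene" or "side" or "wrist"; returns the picture (420x560x3 uint8, blue, green, red); there is no depth.
- camera_info(name): a dict with "fx", "fy", "cx", "cy" (pixels), "dist_coeffs" ([k1, k2, p1, p2, k3] as OpenCV has them; the pictures are not rectified), "R" (3x3) and "t" (3): a world point X has camera coordinates R X + t; the wrist camera has in their place "T_tool_cam" (4x4, takes a point from camera to tool coordinates, whose origin is the TCP and whose axes are the tool frame's). Camera axes: x right, y down, z forward; pixel columns grow to the right and rows downward; lengths in m; the calibration is good to about 2 mm. A picture is of the moment at which its call begins: read the wrist's pose just before it. camera_info takes no time and is no camera call.
A pose or a line that the arm cannot do raises arm.MotionError and nothing moves.
- ticket.finish_job(): hands the job in, once; it reports no verdict.
Readings, each from a call of its own:
- arm.read_time(): time.
- arm.read_joint_positions(): joint angles.
- arm.read_dq(): joint speeds.
- arm.read_effort(): joint torques, N m.
- arm.read_tool_pos(): TCP position.
- arm.read_eef_rot(): TCP orientation.
- arm.read_ft_force(): force on the tool from outside, world axes, zero at the start.
- arm.read_wrist_torque(): the same for the moment, N m.
- arm.read_opening(): opening from 0.0 (shut) to 1.0 (fully open).
Only numpy, scipy, OpenCV 4.12 (cv2) and the standard library are available. Lean on these libraries where they do the work, as an engineer would, in place of code of your own. Each camera call takes 0.05 s, during which the arm holds its last target.

### The job

Put the red-lidded sample case back into the bench rack, upright between the yellow-lidded and the blue-lidded case and standing flat on the rack floor. There is only just room for it, so first slide the cases of the row apart, without lifting them out, until each side is closed up firmly against its end plate, then ease the red one down into the gap. Work by feel and never force the cases, as they hold brittle crystal windows, and leave everything else on the bench where it is.

Things in the scene. Friction and masses are not known exactly. Their poses are not given: they have to be found in the camera images.
- rack: Bench rack of grey sheet steel, open at the top, fixed to the bench. Origin at the centre of its underside, on the bench; z up, y along the row, x across it (the blank labels look to -x). Low rails 2 mm thick run along front and back, 14 mm above the floor, inner faces at x = +-32 mm; above them front and back are open, so a case can be taken by its front and back faces.
- rack_floor (a point): The centre of the rack's floor, 6 mm above the bench; a seated case has its underside at this height.
- end_plus: The rigid end plate at the +y end of the rack, 70 x 4 mm, rising 76 mm above the floor. Origin at the foot of its inner face, at floor height, 91.5 mm from the middle of the rack; axes as the rack.
- end_minus: The same at the -y end. There is 183 mm between the two plates: five cases of 36 mm plus 3 mm.
- red_case: The case to be put back: closed hard plastic sample case, pale tub, RED lid, standing upright on the bench on one side of the rack. All cases are alike but for the lid: 58 mm deep (its x), 36 mm thick (its y, along the row when racked), 90 mm high (z), square edges with no lead-in, 0.11 to 0.23 kg, friction about 0.6, rigid. Origin at the centre of its underside.
- yellow_case: Case with YELLOW lid, standing in the rack next to the blue one; 58 x 36 x 90 mm, origin at the centre of its underside, axes as for the red case. Yellow and blue stand in the middle of the row, either one on either side, with a gap of a few mm between them.
- blue_case: Case with BLUE lid, standing in the rack next to the yellow one; 58 x 36 x 90 mm, origin at the centre of its underside.
- white_case: Case with WHITE lid, standing at one end of the row, a few mm from the end plate and from its neighbour; 58 x 36 x 90 mm, origin at the centre of its underside.
- black_case: Case with BLACK lid, standing at the other end of the row, likewise loosely; 58 x 36 x 90 mm, origin at the centre of its underside.
- green_case: Bystander: a like case with a GREEN lid, standing on the bench on the other side of the rack from the red one; not to be used. Origin at the centre of its underside.
- amber_bottle: Bystander: amber bottle with red cap, 60 mm across, 125 mm high, beyond the rack. Origin at the centre of its underside.
- dish: Bystander: flat glass dish, 90 mm across, beyond the rack.
- beaker: Bystander: glass beaker, 68 mm across, 75 mm high, beyond the rack.
- pellet_jar: Bystander: small white jar with blue cap, 52 mm across, 55 mm high, beyond the rack.
- sample_spatula: Bystander: thin steel laboratory spatula, 185 mm long, lying on the bench in front of the rack.

How it is judged:
At the end, for the whole second after the job is handed in: All five cases (red, yellow, blue, white, black) stand upright (within 0.06 rad) and at rest in the rack between the rails, their undersides within 3 mm of the rack floor; the red one is between the yellow and the blue, its centre no more than 41 mm from each of theirs (z of each of red_case, yellow_case, blue_case, white_case, black_case in the frame of rack below 0.009 m and angle between each of red_case, yellow_case, blue_case, white_case, black_case's own z axis and vertical below 0.06 rad and x of red_case in the frame of rack between -0.008 and 0.008 m and linear speed of each of red_case, yellow_case, blue_case, white_case, black_case below 0.01 m/s and x of yellow_case in the frame of rack between -0.008 and 0.008 m and x of blue_case in the frame of rack between -0.008 and 0.008 m and x of white_case in the frame of rack between -0.008 and 0.008 m and x of black_case in the frame of rack between -0.008 and 0.008 m and horizontal distance between red_case and yellow_case below 0.041 m and horizontal distance between red_case and blue_case below 0.041 m and y of red_case in the frame of rack between -0.08 and 0.08 m and horizontal distance between yellow_case and blue_case above 0.068 m); the robot touches nothing.
It fails at once if a case is pressed against an end plate with more than 25 N (contact force between any of red_case, yellow_case, blue_case, white_case, black_case and end_plus above 25 N or contact force between any of red_case, yellow_case, blue_case, white_case, black_case and end_minus above 25 N).
It fails at once if the red case is forced against a case of the row or the rack, or a case down on the rack, with more than 40 N (contact force between red_case and yellow_case above 40 N or contact force between red_case and blue_case above 40 N or contact force between red_case and white_case above 40 N or contact force between red_case and black_case above 40 N or contact force between any of red_case, yellow_case, blue_case, white_case, black_case and rack above 40 N).
It fails at once if a case of the row is lifted more than 25 mm off the rack floor or tips over (z of any of yellow_case, blue_case, white_case, black_case in the frame of rack above 0.031 m or angle between any of yellow_case, blue_case, white_case, black_case's own z axis and vertical above 0.4 rad).
It fails at once if the red case is tipped more than 0.5 rad (angle between red_case's own z axis and vertical above 0.5 rad).
It fails at once if a bystander (green case, bottle, dish, beaker, jar or spatula) is moved more than 20 mm (distance of any of green_case, amber_bottle, dish, beaker, pellet_jar, sample_spatula from where it was at the start of the episode above 0.02 m).
It also fails if it takes over 72 s, if anything falls off the work surface, if the arm or the gripper's body presses on something with over 40 N, if the wrist force passes 120 N, or if a joint passes its speed limit or range.

## Working session

There is one attempt and no reset: what is moved stays moved. The work goes in short steps, each a Python script; the robot and the scene stay as the last script left them, time stands still between calls to the robot, and variables do not carry over. Pictures are saved under pics/ and viewed, and the job is handed in when it is done.

```bash
ls; mkdir -p pics
python3 - <<'E'
from station import arm, snapshot, camera_info, ticket
import cv2
for n in ["scene","side","wrist"]:
    cv2.imwrite(f"pics/{n}0.png",snapshot(n)); print(n,camera_info(n))
print(arm.read_time(),arm.read_tool_pos(),arm.read_eef_rot(),arm.read_ft_force(),arm.read_opening())
E
```

```text
pics
scene {'fx': 491.5186057045624, 'fy': 491.5186057045624, 'cx': 278.9275027837912, 'cy': 209.95769776513052, 'dist_coeffs': array([-0.11794245,  0.        ,  0.        ,  0.        ,  0.        ]), 'R': array([[ 0.24706765,  0.96895446,  0.00921052],
       [ 0.80801514, -0.20076558, -0.55389955],
       [-0.53485429,  0.1442929 , -0.83253255]]), 't': array([-0.15162772, -0.44758293,  1.45866482])}
side {'fx': 449.2267763175003, 'fy': 449.2267763175003, 'cx': 281.7803401616931, 'cy': 210.86148618838376, 'dist_coeffs': array([-0.06837799,  0.        ,  0.        ,  0.        ,  0.        ]), 'R': array([[-0.85410828, -0.51990591, -0.0140318 ],
       [-0.31802017,  0.54341538, -0.77689311],
       [ 0.41153641, -0.65908844, -0.62947614]]), 't': array([0.51180238, 0.20354005, 0.62169001])}
wrist {'fx': 304.0649625432408, 'fy': 304.0649625432408, 'cx': 280.41283677221537, 'cy': 210.80281392556918, 'dist_coeffs': array([-0.01369701,  0.        ,  0.        ,  0.        ,  0.        ]), 'T_tool_cam': array([[ 4.65589549e-04, -3.25577852e-01,  9.45515122e-01,
        -7.03525527e-02],
       [ 9.99999603e-01, -5.66227320e-04, -6.87392961e-04,
        -1.28003127e-03],
       [ 7.59176417e-04,  9.45515067e-01,  3.25577459e-01,
        -8.37733214e-02],
       [ 0.00000000e+00,  0.00000000e+00,  0.00000000e+00,
         1.00000000e+00]])}
0.15 [0.16245215 0.6289116  0.30298533] [ 0.08842032  0.70154465 -0.0898497   0.70138718] [-1.46061054  0.35897173 -1.38922694] 0.9999055308444645
```

View pics/scene0.png

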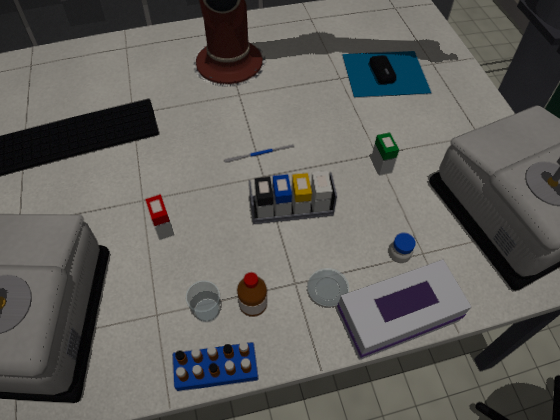

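View pics/side0.png

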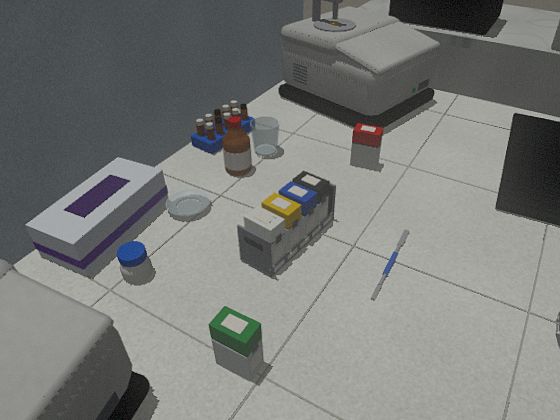

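View pics/wrist0.png

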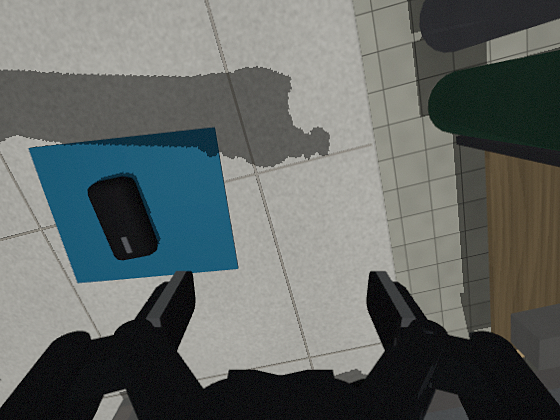

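```bash
cat > h.py <<'E'
from station import arm, snapshot, camera_info, ticket
import numpy as np, cv2
from scipy.spatial.transform import Rotation as Ro
def cam(n,pose=None):
    c=camera_info(n); K=np.array([[c['fx'],0,c['cx']],[0,c['fy'],c['cy']],[0,0,1]]);d=np.array(c['dist_coeffs'])
    if 'R' in c: R=np.array(c['R']);t=np.array(c['t']); return K,d,R.T,-R.T@t
    T=np.array(c['T_tool_cam']); p,q=pose; Rw=Ro.from_quat(q).as_matrix()
    return K,d,Rw@T[:3,:3],Rw@T[:3,3]+p
def rays(cm,uv):
    K,d,A,o=cm
    n=cv2.undistortPoints(np.array(uv,float).reshape(-1,1,2),K,d).reshape(-1,2)
    return o,(A@np.c_[n,np.ones(len(n))].T).T
def onplane(cm,uv,z):
    o,r=rays(cm,uv); return o+r*((z-o[2])/r[:,2])[:,None]
def project(cm,X):
    K,d,A,o=cm; X=np.array(X,float).reshape(-1,3)
    return cv2.projectPoints((A.T@(X-o).T).T,np.zeros(3),np.zeros(3),K,d)[0].reshape(-1,2)
def wsnap(name=None):
    p,q=arm.read_tool_pos(),arm.read_eef_rot(); im=snapshot("wrist")
    if name: cv2.imwrite(f"pics/{name}.png",im)
    return im,cam("wrist",(np.array(p),np.array(q)))
def down(yaw):
    # tool x down; jaw axis (tool y) at angle yaw from world +x
    x=np.array([0,0,-1.]);y=np.array([np.cos(yaw),np.sin(yaw),0]);z=np.cross(x,y)
    return Ro.from_matrix(np.c_[x,y,z]).as_quat()
HSV={'red':[((0,130,60),(6,255,255)),((174,130,60),(180,255,255))],'blue':[((105,120,50),(130,255,255))],'yellow':[((18,120,80),(32,255,255))],'green':[((45,100,40),(80,255,255))]}
def blobs(im,c,amin=40):
    h=cv2.cvtColor(im,cv2.COLOR_BGR2HSV);m=0
    for a,b in HSV[c]: m=m|cv2.inRange(h,np.array(a),np.array(b))
    cs,_=cv2.findContours(m,cv2.RETR_EXTERNAL,cv2.CHAIN_APPROX_NONE)
    return sorted([k for k in cs if cv2.contourArea(k)>amin],key=cv2.contourArea,reverse=True)
E
python3 - <<'E'
from h import *
for n in ['scene','side']:
    im=cv2.imread(f'pics/{n}0.png');cm=cam(n)
    for c in HSV:
        for k in blobs(im,c):
            M=cv2.moments(k);uv=[M['m10']/M['m00'],M['m01']/M['m00']]
            print(n,c,cv2.contourArea(k),np.round(uv),onplane(cm,[uv],.085)[0].round(3))
print(down(0), arm.read_joint_positions(), Ro.from_quat(arm.read_eef_rot()).as_matrix().round(2))
cm=cam('scene')
# rack corners feet pixels, guess
print(onplane(cm,[[253,220],[334,212]],0).round(3))
im=cv2.imread('pics/scene0.png')[150:250,130:410]; cv2.imwrite('pics/c1.png',cv2.resize(im,None,fx=2.8,fy=2.8))
E
```

```text
scene red 584.0 [228.  71.] [ 0.143 -0.023  0.085]
scene red 416.0 [157. 210.] [ 0.548 -0.257  0.085]
scene red 133.0 [251. 279.] [ 0.757 -0.095  0.085]
scene blue 2359.5 [215. 370.] [ 0.918 -0.197  0.085]
scene blue 406.0 [282. 189.] [0.558 0.02  0.085]
scene blue 314.5 [404. 243.] [0.755 0.233 0.085]
scene blue 44.0 [261. 152.] [ 0.444 -0.001  0.085]
scene yellow 319.0 [302. 184.] [0.557 0.066 0.085]
scene green 252.0 [387. 143.] [0.488 0.3   0.085]
side red 204.0 [368. 129.] [ 0.541 -0.262  0.085]
side red 84.5 [233. 121.] [ 0.814 -0.147  0.085]
side blue 551.5 [131. 253.] [0.698 0.274 0.085]
side blue 373.5 [298. 192.] [0.558 0.011 0.085]
side blue 371.0 [207. 142.] [ 0.805 -0.043  0.085]
side blue 79.0 [390. 263.] [0.355 0.095 0.085]
side blue 64.0 [246. 123.] [ 0.783 -0.151  0.085]
side yellow 672.5 [283. 208.] [0.558 0.063 0.085]
side green 958.0 [235. 324.] [0.487 0.299 0.085]
[ 0.5  0.5 -0.5  0.5] [-1.34450645  0.61572151 -0.0125969   1.42453982  0.00810337  1.10341526
 -0.04044418] [[-0.    0.25  0.97]
 [-0.    0.97 -0.25]
 [-1.   -0.    0.  ]]
[[ 0.57  -0.051  0.   ]
 [ 0.595  0.139  0.   ]]
```

View pics/c1.png

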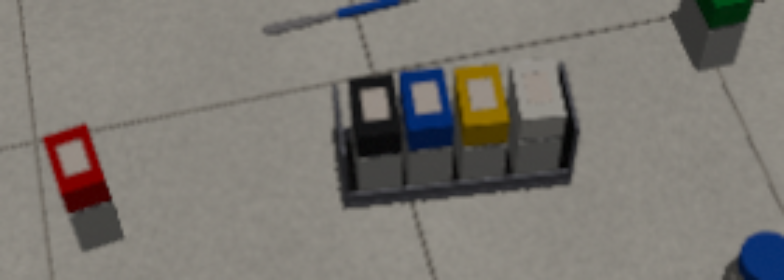

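Run:
```python
from h import *
for yw in [-.1,-.1+np.pi]:
    for p in [(.555,.04,.30),(.55,-.26,.13),(.555,.06,.13)]:
        j=arm.ik(p,down(yw)); print(yw,p,None if j is None else np.round(j,2))
```

```text
-0.1 (0.555, 0.04, 0.3) [-0.42  0.51  0.48  1.72 -0.27  0.99  0.06]
-0.1 (0.55, -0.26, 0.13) [ 0.14  0.8   0.45  1.73 -0.49  0.73  0.74]
-0.1 (0.555, 0.06, 0.13) [-0.35  0.72  0.32  1.87 -0.37  0.6   0.1 ]
3.041592653589793 (0.555, 0.04, 0.3) [ 0.07  0.48 -0.27  1.7   0.15  0.98  2.78]
3.041592653589793 (0.55, -0.26, 0.13) [-0.17  1.06  1.13  1.74 -1.09  1.11 -1.91]
3.041592653589793 (0.555, 0.06, 0.13) [ 0.11  0.74 -0.4   1.86  0.45  0.64  2.47]
```

Run:
```python
from h import *
arm.movep([.555,.04,.30],down(-.1))
print(arm.read_tool_pos(),arm.read_time())
im,cm=wsnap("w1")
for c in ['blue','yellow']:
    for k in blobs(im,c)[:2]:
        b=cv2.boxPoints(cv2.minAreaRect(k)); print(c,cv2.contourArea(k),b.round(0).tolist(),onplane(cm,b,.096).round(4).tolist())
```

```text
[0.55504503 0.04149194 0.29982821] 2.6583
blue 2379.5 [[252.0, 197.0], [312.0, 197.0], [312.0, 239.0], [252.0, 239.0]] [[0.5286, 0.0461, 0.096], [0.5846, 0.0406, 0.096], [0.5819, -0.0024, 0.096], [0.523, 0.0034, 0.096]]
blue 1296.0 [[510.0, 270.0], [559.0, 270.0], [559.0, 315.0], [510.0, 315.0]] [[0.7831, -0.0576, 0.096], [0.8346, -0.063, 0.096], [0.8463, -0.1205, 0.096], [0.7917, -0.1146, 0.096]]
yellow 1133.5 [[254.0, 157.0], [317.0, 157.0], [317.0, 195.0], [254.0, 195.0]] [[0.5351, 0.0831, 0.096], [0.5915, 0.0776, 0.096], [0.5894, 0.0421, 0.096], [0.5307, 0.0479, 0.096]]
```

View pics/w1.png

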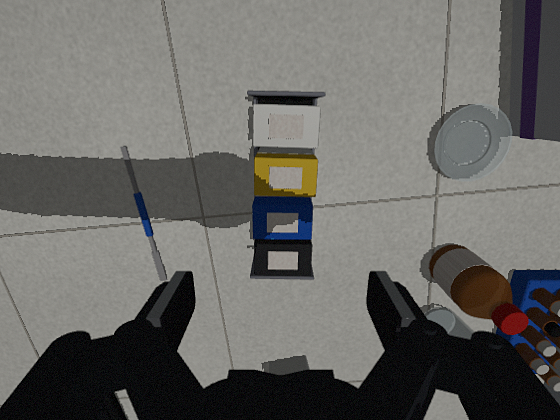

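Run:
```python
import cv2
im=cv2.imread('pics/w1.png')[80:290,220:350]; cv2.imwrite('pics/c2.png',cv2.resize(im,None,fx=2.8,fy=2.8,interpolation=cv2.INTER_CUBIC))
```

```text
(no output)
```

View pics/c2.png

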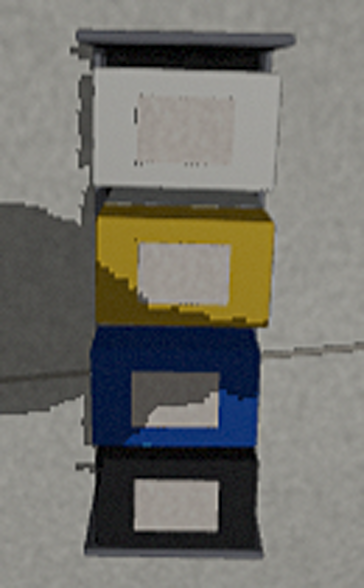

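Run:
```python
from h import *
p,q=np.array(arm.read_tool_pos()),arm.read_eef_rot(); print(p,Ro.from_quat(q).as_matrix()[:,1])
cm=cam('wrist',(p,q))
f=lambda L:np.array(L)/2.8+[220-.3,80-.3]
P=onplane(cm,f([[78,31],[294,35],[85,552],[262,556]]),.082);print(P.round(4))
d1=P[1]-P[0];d2=P[3]-P[2];print(np.arctan2(d1[1],d1[0]),np.arctan2(d2[1],d2[0]),np.linalg.norm(d1),np.linalg.norm(d2))
r=(P[0]+P[1])/2-(P[2]+P[3])/2;print(np.arctan2(-r[0],r[1]),np.linalg.norm(r),(P.mean(0)))
for n,L in dict(white=[[135,95],[235,95],[135,163],[233,163]],yellow=[[138,243],[230,243],[140,305],[229,302]],blue=[[132,372],[219,373],[131,430],[220,428]],black=[[134,479],[218,479],[134,532],[219,530]]).items():
    X=onplane(cm,f(L),.096);print(n,X.mean(0).round(4),np.ptp(X,axis=0).round(3))
```

```text
[0.5550136  0.04138605 0.2998481 ] [ 9.95244625e-01 -9.74066597e-02 -2.81325208e-04]
[[ 0.5354  0.1395  0.082 ]
 [ 0.6032  0.1316  0.082 ]
 [ 0.5131 -0.0472  0.082 ]
 [ 0.5812 -0.0557  0.082 ]]
-0.11545079375642518 -0.12420489633770922 0.06829824258494128 0.0686321761663474
-0.11794373391174144 0.18832985459874146 [0.55820338 0.04205335 0.082     ]
white [0.5659 0.1071 0.096 ] [0.033 0.023 0.   ]
yellow [0.5616 0.0616 0.096 ] [0.031 0.023 0.   ]
blue [0.5544 0.0172 0.096 ] [0.032 0.024 0.   ]
black [ 0.5508 -0.023   0.096 ] [0.032 0.024 0.   ]
```

```bash
cat >> h.py <<'E'
YAW=-0.12; C=np.array([.5582,.0420]); EX=np.array([np.cos(YAW),np.sin(YAW)]); EY=np.array([-np.sin(YAW),np.cos(YAW)])
Q=down(YAW)
def w(x,y,z): return np.r_[C+x*EX+y*EY,z]
def rk(p): d=np.array(p)[:2]-C; return np.array([d@EX,d@EY,p[2]])
def F(n=3):
    f=np.mean([arm.read_ft_force() for _ in range(n)],0); return np.array([f[:2]@EX,f[:2]@EY,f[2]])
def here(): return rk(arm.read_tool_pos())
E
python3 - <<'E'
from h import *
arm.line_to(w(0.001,.0205,.20),.25,ori=Q); wsnap("w2")
print(here(),F(1),F(1),F(1),arm.read_time())
E
```

```text
[0.00211532 0.02003111 0.20147703] [ 0.00524779  0.14313973 -0.79200259] [ 0.00524779  0.14313973 -0.79200259] [ 0.00524779  0.14313973 -0.79200259] 3.3167
```

View pics/w2.png

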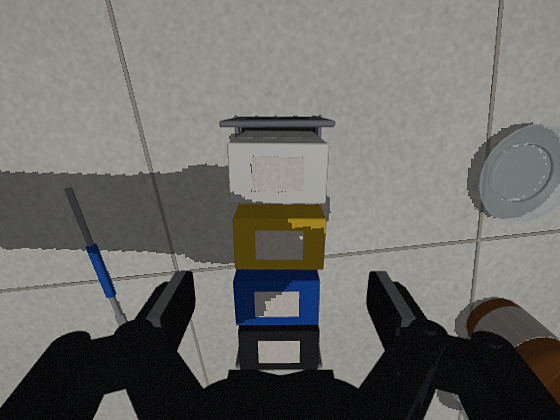

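Run:
```python
from h import *
im=cv2.imread('pics/w2.png');p,q=np.array(arm.read_tool_pos()),arm.read_eef_rot();print(rk(p))
cm=cam('wrist',(p,q))
for n,L in dict(white=[276,174],yellow=[279,246],blue=[277,304],black=[279,352]).items(): print(n,rk(onplane(cm,[L],.096)[0]).round(4))
print('plate',rk(onplane(cm,[[278,122]],.082)[0]).round(4))
for n,v in dict(ytop=[280,217],ybot=[280,270],wtop=[280,141],wbot=[280,203],bbot=[280,326]).items(): print(n,rk(onplane(cm,[v],.096)[0]).round(4))
```

```text
[0.00211532 0.02003111 0.20147703]
white [-0.0002  0.0649  0.096 ]
yellow [0.0015 0.0183 0.096 ]
blue [-0.     -0.0255  0.096 ]
black [ 0.0013 -0.0671  0.096 ]
plate [0.0011 0.0936 0.082 ]
ytop [0.0021 0.038  0.096 ]
ybot [0.0021 0.001  0.096 ]
wtop [0.0022 0.0839 0.096 ]
wbot [0.0022 0.0471 0.096 ]
bbot [ 0.002  -0.0439  0.096 ]
```

Run:
```python
from h import *
arm.line_to(w(0.001,.019,.118),.1,ori=Q); arm.pause(.2); print(here(),F(1))
arm.move_gripper(0.0,20); arm.pause(.2)
print(here(),F(1),arm.read_opening(),arm.read_wrist_torque(),arm.read_time()); wsnap('w3')
```

```text
[0.0013455  0.01913418 0.11865041] [-0.01973107  0.25341937 -0.22518956]
[0.00102707 0.01900989 0.11826584] [-0.90182747  0.34071782  3.84537861] 0.6728959952097352 [0.08301689 0.21550596 0.01776371] 5.05
```

View pics/w3.png

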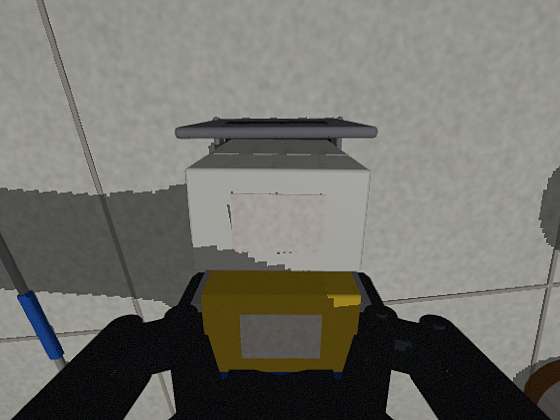

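```bash
cat >> h.py <<'E'
def slide(x,y0,z,step,nmax,fmax,vel=.02,sgn=1):
    f0=F(1); y=y0; log=[]
    for i in range(nmax):
        y+=sgn*step; arm.line_to(w(x,y,z),vel)
        f=F(1)-f0; log.append((round((y)*1e3,2),round(here()[1]*1e3,2),*f.round(1)))
        if abs(f[1])>fmax: break
    print(log,arm.read_time()); return y
E
python3 - <<'E'
from h import *
slide(.001,.019,.118,.0015,9,6)
E
```

```text
[(20.5, np.float64(19.43), np.float64(0.1), np.float64(-2.5), np.float64(1.3)), (22.0, np.float64(20.53), np.float64(-0.6), np.float64(-3.1), np.float64(1.2)), (23.5, np.float64(21.95), np.float64(0.6), np.float64(-3.7), np.float64(0.5)), (25.0, np.float64(23.63), np.float64(0.2), np.float64(-3.2), np.float64(1.0)), (26.5, np.float64(25.43), np.float64(0.8), np.float64(-4.0), np.float64(0.8)), (28.0, np.float64(27.15), np.float64(0.9), np.float64(-3.9), np.float64(1.4)), (29.5, np.float64(28.69), np.float64(1.2), np.float64(-3.8), np.float64(1.5)), (31.0, np.float64(30.01), np.float64(1.7), np.float64(-4.0), np.float64(0.5)), (32.5, np.float64(31.31), np.float64(1.1), np.float64(-4.7), np.float64(1.3))] 7.35
```

Run:
```python
from h import *
print(F(1))
slide(.001,.0325,.118,.0007,14,5.5,vel=.01)
arm.pause(.3);print(here(),F(1))
```

```text
[-0.63576943 -4.74246904  5.50155397]
[(33.2, np.float64(31.59), np.float64(1.1), np.float64(0.5), np.float64(0.2)), (33.9, np.float64(32.2), np.float64(0.5), np.float64(0.7), np.float64(0.4)), (34.6, np.float64(32.96), np.float64(0.7), np.float64(0.1), np.float64(-0.5)), (35.3, np.float64(33.71), np.float64(0.6), np.float64(0.7), np.float64(-0.3)), (36.0, np.float64(34.43), np.float64(1.1), np.float64(-0.5), np.float64(-0.2)), (36.7, np.float64(35.13), np.float64(1.4), np.float64(0.2), np.float64(-0.5)), (37.4, np.float64(35.88), np.float64(1.0), np.float64(0.3), np.float64(0.4)), (38.1, np.float64(36.08), np.float64(0.9), np.float64(-1.0), np.float64(-0.0)), (38.8, np.float64(36.18), np.float64(0.5), np.float64(-0.7), np.float64(0.0)), (39.5, np.float64(36.22), np.float64(1.3), np.float64(-2.9), np.float64(0.3)), (40.2, np.float64(36.31), np.float64(0.5), np.float64(-3.4), np.float64(0.3)), (40.9, np.float64(36.34), np.float64(0.8), np.float64(-5.2), np.float64(0.7)), (41.6, np.float64(36.4), np.float64(0.3), np.float64(-6.3), np.float64(0.3))] 10.6
[0.00186129 0.03642245 0.11838695] [  0.68319997 -11.10377686   5.83843195]
```

Run:
```python
from h import *
arm.line_to(w(.0015,.0378,.118),.02); arm.pause(.2);print(here(),F(1),arm.read_time())
wsnap('w4'); print(here().tolist(),list(arm.read_eef_rot()))
arm.move_gripper(1.0); arm.pause(.1); print(here(),F(1),arm.read_time()); wsnap('w5')
```

```text
[0.0019619  0.0360469  0.11833912] [-0.27437805 -4.93423047  6.13762852] 11.4417
[0.0019514916935215014, 0.03606625706809224, 0.11834072955268107] [np.float64(-0.5290115318872485), np.float64(-0.4679824128560363), np.float64(0.5297313959976185), np.float64(-0.46959973219984213)]
[0.00134459 0.03828845 0.11777053] [0.19851922 0.53064771 0.9751852 ] 11.9833
```

View pics/w4.png

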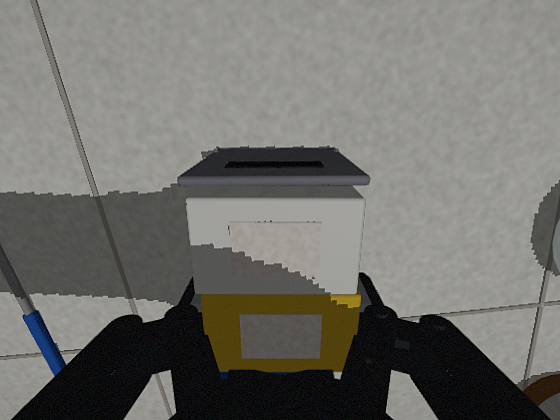

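View pics/w5.png

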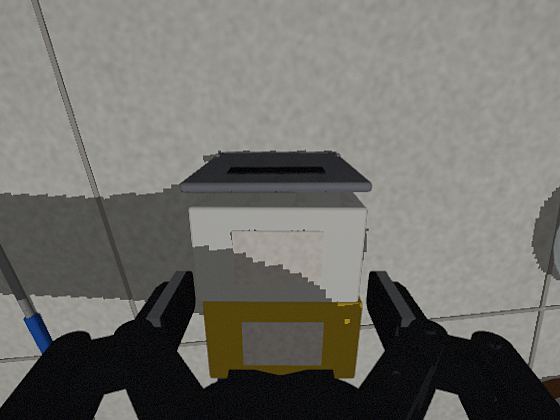

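Run:
```python
from h import *
arm.line_to(w(.001,-.0258,.118),.1); arm.pause(.2); print(here(),F(1))
arm.move_gripper(0.0,20); arm.pause(.2)
print(here(),F(1),arm.read_opening(),arm.read_time()); wsnap('w6')
```

```text
[ 0.00093336 -0.02471949  0.11790863] [-0.36133698  0.37904868  0.28081984]
[ 0.00087964 -0.02560941  0.11800664] [-0.81286623  1.45704919  1.13641081] 0.67331794363454 13.5833
```

View pics/w6.png

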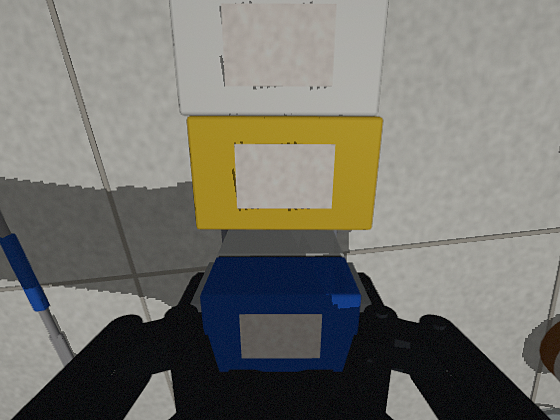

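Run:
```python
from h import *
y=slide(.001,-.0258,.118,.0015,6,6,sgn=-1)
slide(.001,y,.118,.0007,16,5.5,vel=.012,sgn=-1)
arm.pause(.2);print(here(),F(1))
```

```text
[(-27.3, np.float64(-27.54), np.float64(-0.1), np.float64(-0.9), np.float64(-1.9)), (-28.8, np.float64(-29.23), np.float64(1.2), np.float64(-0.7), np.float64(-1.1)), (-30.3, np.float64(-30.48), np.float64(0.8), np.float64(-1.1), np.float64(-2.3)), (-31.8, np.float64(-31.55), np.float64(1.9), np.float64(0.4), np.float64(-2.6)), (-33.3, np.float64(-33.19), np.float64(0.9), np.float64(1.6), np.float64(-0.7)), (-34.8, np.float64(-34.95), np.float64(-0.8), np.float64(0.1), np.float64(-1.8))] 15.1333
[(-35.5, np.float64(-35.49), np.float64(0.9), np.float64(1.1), np.float64(0.4)), (-36.2, np.float64(-36.2), np.float64(2.4), np.float64(1.6), np.float64(2.2)), (-36.9, np.float64(-37.01), np.float64(0.8), np.float64(1.8), np.float64(0.8)), (-37.6, np.float64(-37.78), np.float64(2.7), np.float64(0.9), np.float64(1.1)), (-38.3, np.float64(-38.48), np.float64(1.8), np.float64(1.6), np.float64(0.5)), (-39.0, np.float64(-39.18), np.float64(1.5), np.float64(1.3), np.float64(1.4)), (-39.7, np.float64(-39.25), np.float64(2.7), np.float64(2.4), np.float64(0.9)), (-40.4, np.float64(-39.32), np.float64(2.1), np.float64(4.3), np.float64(1.2)), (-41.1, np.float64(-39.38), np.float64(2.1), np.float64(6.2), np.float64(0.5))] 17.3833
[ 0.0009753  -0.03936524  0.11800673] [-0.70661739  6.1343748  -0.28788464]
```

Run:
```python
from h import *
arm.line_to(w(.001,-.0397,.118),.02); arm.pause(.2);print(here(),F(1))
im,cm=wsnap('w7')
arm.move_gripper(1.0); arm.line_to(w(.001,-.0397,.2),.25); 
arm.movep(np.r_[.55,-.235,.22],Q); arm.pause(.1); print(arm.read_tool_pos(),arm.read_time()); wsnap('w8')
```

```text
[ 0.00097181 -0.03925661  0.11800438] [-0.33038708  5.04319045  0.85595721]
[ 0.55086762 -0.23166993  0.21914624] 19.9917
```

View pics/w7.png

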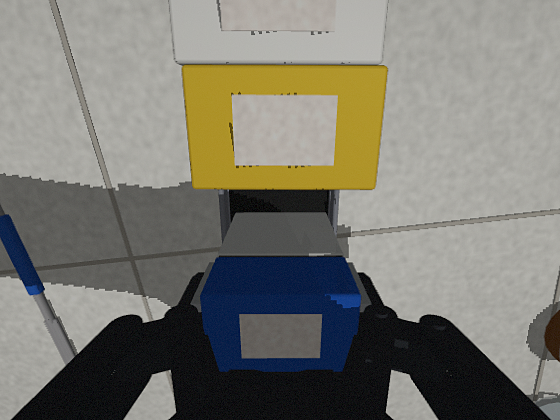

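View pics/w8.png

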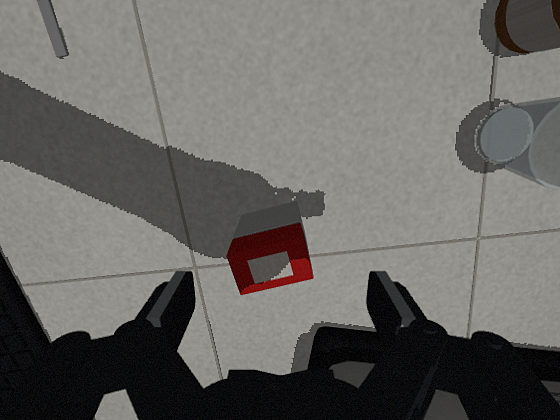

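Run:
```python
from h import *
im=cv2.imread('pics/w8.png');cv2.imwrite('pics/c3.png',cv2.resize(im[190:310,210:330],None,fx=5,fy=5,interpolation=cv2.INTER_CUBIC))
```

```text
(no output)
```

View pics/c3.png

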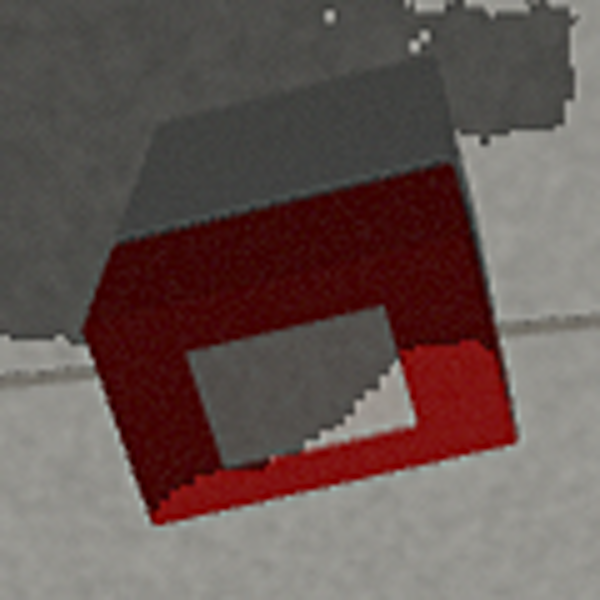

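Run:
```python
from h import *
p,q=np.array(arm.read_tool_pos()),arm.read_eef_rot(); cm=cam('wrist',(p,q))
f=lambda L:np.array(L)/5+[209.6,189.6]
L=onplane(cm,f([[187,352],[385,307],[417,425],[222,468]]),.09)[:,:2]; E=onplane(cm,f([[85,330],[155,523],[517,438]]),.09)[:,:2]
a=lambda d:np.arctan2(d[1],d[0])
print(L.mean(0),a(L[1]-L[0]),a(L[2]-L[3]),'lid',a(E[2]-E[1]),np.linalg.norm(E[2]-E[1]),np.linalg.norm(E[0]-E[1]),a(E[0]-E[1])-np.pi/2,(E[0]+E[2])/2)
ya=a(E[2]-E[1])
for z in (.2,.118):
    for y in(ya,): print(arm.ik(np.r_[(E[0]+E[2])/2,z],down(y)))
```

```text
[ 0.53957879 -0.26118527] 0.13122324844127012 0.13138741292782047 lid 0.14903909668567775 0.057067028161870835 0.03417852483326234 0.14531484903068193 [ 0.53986429 -0.26051001]
[ 0.23007958  0.6670526   0.30015242  1.70152725 -0.25493685  0.81153459
  0.79516039]
[ 0.25641752  0.77934699  0.25859596  1.75597971 -0.30338984  0.64547794
  0.8364992 ]
```

Run:
```python
from h import *
q=down(.14); c=np.array([.5397,-.2608])
arm.line_to(np.r_[c,.2],.2,ori=q); arm.line_to(np.r_[c,.112],.1); arm.pause(.2); print(arm.read_tool_pos())
arm.move_gripper(0.0,25); arm.pause(.2)
print(arm.read_tool_pos(),F(1),arm.read_wrist_torque(),arm.read_opening(),arm.read_time()); wsnap('w9')
```

```text
[ 0.54001976 -0.26097057  0.11270296]
[ 0.53999724 -0.26087623  0.1123297 ] [ 0.33153448 -0.7087628   2.1391076 ] [ 0.03707435  0.01837779 -0.0407028 ] 0.6747688609570586 22.25
```

View pics/w9.png

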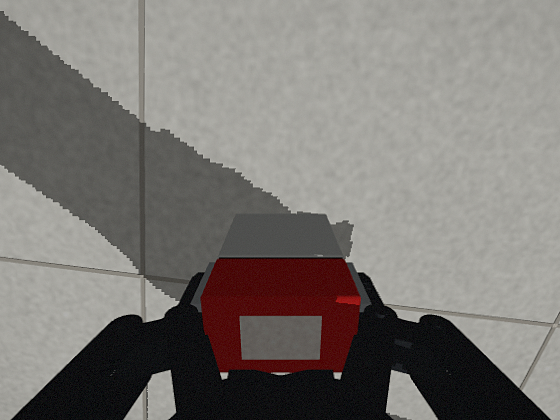

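Run:
```python
from h import *
for n in ['w3','w4','w6','w7','w9']:
    im=cv2.imread(f'pics/{n}.png').astype(int)
    sat=im[295:380,250:315].max(2)-im[295:380,250:315].min(2); s=sat.mean(1)
    th=(s.max()+s[20:50].min())/2
    r=np.arange(295,380)
    # subpixel crossings
    cr=[r[i]+(s[i]-th)/(s[i]-s[i+1]) for i in range(len(s)-1) if (s[i]-th)*(s[i+1]-th)<0]
    g=im[300:366,:,:]; s2=(im[320:352].max(2)-im[320:352].min(2)).mean(0)[205:355];th2=(s2[5:20].mean()+s2[60:90].mean())/2
    c2=[205+i+(s2[i]-th2)/(s2[i]-s2[i+1]) for i in range(len(s2)-1) if (s2[i]-th2)*(s2[i+1]-th2)<0]
    print(n,np.round(cr,2),np.round(c2,2))
```

```text
w3 [313.78 357.96 370.67] [207.51 240.17 320.54 353.33]
w4 [313.67 358.32 370.79] [207.67 240.16 320.56 353.35]
w6 [313.57 358.18 370.67] [207.71 239.92 320.65 352.97]
w7 [313.57 357.76 370.58] [208.02 239.94 320.64 352.92]
w9 [315.39 359.33 371.15] [207.49 240.04 320.5  353.18]
```

Run:
```python
from h import *
arm.line_to([.54,-.261,.25],.2); print(F(1))
arm.movep(w(.001,-.0008,.25),Q); arm.line_to(w(.001,-.0008,.216),.1); arm.pause(.4); print(here(),F(1),arm.read_wrist_torque(),arm.read_time())
print(Ro.from_quat(arm.read_eef_rot()).as_matrix()[:2,1]); wsnap('w10'); s=snapshot('scene');cv2.imwrite('pics/s10.png',cv2.resize(s[130:240,200:380],None,fx=4,fy=4,interpolation=cv2.INTER_CUBIC))
```

```text
[ 0.30457532  0.60084946 -3.36157713]
[ 0.00110443 -0.00071696  0.21634857] [-0.75590017  0.9149977  -2.22937709] [ 0.02560084 -0.00066988 -0.00887287] 25.1917
[ 0.99282948 -0.1195375 ]
```

View pics/w10.png

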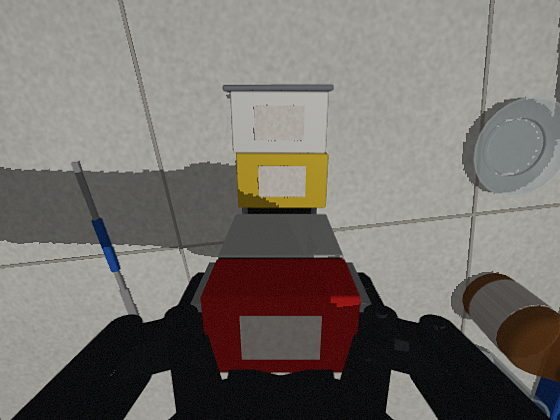

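View pics/s10.png

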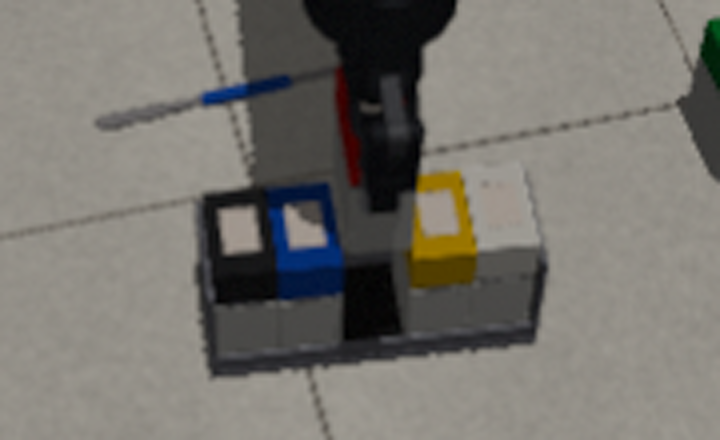

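```bash
cat >> h.py <<'E'
def lower(x,y,z0,z1,step,fz,vel=.03,fy=6):
    f0=F(1); z=z0; log=[]
    while z>z1+1e-6:
        z=max(z1,z-step); arm.line_to(w(x,y,z),vel); h=here(); f=F(1)-f0
        log.append((round(z*1e3,1),*(h*1e3).round(1).tolist(),*f.round(1).tolist()))
        if f[2]>fz or abs(f[1])>fy: print('STOP');break
    for l in log: print(l)
    print(arm.read_time()); return z
E
python3 - <<'E'
from h import *
lower(.001,-.0008,.2163,.196,.0015,5,vel=.02)
E
```

```text
(214.8, 0.9, -0.8, 214.7, -1.6, -0.9, -0.2)
(213.3, 0.9, -0.8, 213.1, -0.0, -0.2, 0.5)
(211.8, 0.9, -0.8, 211.7, -0.2, -0.1, 0.2)
(210.3, 0.9, -0.8, 210.2, -0.1, -0.2, 0.3)
(208.8, 0.9, -0.8, 208.7, -1.2, 0.7, -0.6)
(207.3, 0.9, -0.8, 207.2, 0.2, -0.7, -0.7)
(205.8, 0.9, -0.8, 205.7, -0.2, 0.5, -1.3)
(204.3, 0.9, -0.8, 204.2, -0.9, -0.9, 0.2)
(202.8, 0.9, -0.8, 202.7, -0.0, 0.5, -0.3)
(201.3, 0.9, -0.8, 201.2, -0.9, -0.5, 0.4)
(199.8, 0.9, -0.8, 199.7, -0.7, -0.8, -0.1)
(198.3, 0.9, -0.8, 198.2, -0.9, -0.4, -0.4)
(196.8, 0.9, -0.8, 196.7, 0.1, 0.4, 1.1)
(196.0, 1.0, -0.8, 195.9, 0.1, 0.4, 0.8)
28.7917
```

Entered the gap freely, 12 mm deep with no side force. Continuing, with finer steps near the rails and floor.

Run:
```python
from h import *
z=lower(.001,-.0008,.196,.142,.003,5,vel=.03)
if z<.1421:
    z=lower(.001,-.0008,z,.121,.0015,5,vel=.02)
```

```text
(193.0, 0.8, -0.8, 192.7, -0.0, -0.9, 0.2)
(190.0, 0.8, -0.8, 189.7, -0.7, -0.9, -0.1)
(187.0, 0.9, -0.8, 186.8, -0.3, -0.4, 0.5)
(184.0, 0.9, -0.8, 183.8, -0.8, -0.9, -1.0)
(181.0, 0.8, -0.8, 180.8, -0.0, -0.1, -0.7)
(178.0, 0.8, -0.8, 177.8, 0.0, -0.6, -0.5)
(175.0, 0.9, -0.8, 174.8, -0.7, -0.4, -0.3)
(172.0, 0.8, -0.8, 171.8, 0.2, -0.2, -1.0)
(169.0, 0.8, -0.8, 168.8, -0.3, -0.3, -0.8)
(166.0, 0.9, -0.8, 165.8, 0.3, 0.0, -0.6)
(163.0, 0.9, -0.8, 162.8, -0.7, -0.7, -0.5)
(160.0, 0.8, -0.8, 159.7, -0.9, -0.2, -0.3)
(157.0, 0.8, -0.8, 156.8, 0.1, 0.1, -0.9)
(154.0, 0.9, -0.8, 153.8, -1.2, -0.6, -1.0)
(151.0, 0.9, -0.8, 150.8, -0.2, -0.5, 0.1)
(148.0, 0.9, -0.8, 147.8, -0.5, -0.7, -0.3)
(145.0, 0.9, -0.8, 144.8, -1.4, 0.4, -0.7)
(142.0, 0.9, -0.8, 141.8, -1.7, -0.1, -0.5)
33.2917
(140.5, 0.9, -0.8, 140.4, 1.2, -1.0, -0.4)
(139.0, 0.9, -0.8, 138.9, 1.3, 0.3, -0.5)
(137.5, 0.9, -0.8, 137.4, 0.4, -0.5, -0.0)
(136.0, 0.9, -0.8, 135.9, 1.2, -0.8, 0.9)
(134.5, 0.9, -0.8, 134.4, 1.0, -0.6, 0.5)
(133.0, 0.9, -0.8, 132.9, 1.5, -0.1, 0.7)
(131.5, 0.9, -0.8, 131.4, 0.9, 0.1, -0.4)
(130.0, 0.9, -0.8, 129.9, 1.2, -0.5, -0.7)
(128.5, 0.9, -0.8, 128.4, 1.2, -0.5, -0.9)
(127.0, 1.0, -0.8, 126.9, 0.9, 0.0, 1.0)
(125.5, 0.9, -0.8, 125.4, 1.5, -0.3, 0.1)
(124.0, 0.9, -0.8, 123.9, 1.2, -0.1, 0.2)
(122.5, 0.9, -0.8, 122.4, 1.1, -1.0, -0.2)
(121.0, 0.9, -0.8, 120.9, 2.3, -0.9, -0.7)
36.7917
```

Run:
```python
from h import *
z=lower(.001,-.0008,.121,.114,.0006,4,vel=.012)
print(F(1),here())
```

```text
STOP
(120.4, 1.0, -0.8, 120.3, -1.3, 0.8, 0.1)
(119.8, 1.0, -0.8, 119.7, -0.2, 0.4, -0.1)
(119.2, 1.0, -0.8, 119.1, -0.5, 1.2, 1.3)
(118.6, 1.0, -0.8, 118.6, -1.2, 0.7, 0.4)
(118.0, 1.1, -0.8, 118.3, -1.3, 0.1, 3.4)
(117.4, 1.1, -0.8, 118.2, -1.5, 0.0, 8.1)
38.2917
[-0.45975042 -0.44916352  5.43611371] [ 0.00109069 -0.00081708  0.11824746]
```

Run:
```python
from h import *
arm.line_to(w(.001,-.0008,.118),.02); arm.move_gripper(1.0); arm.pause(.2); print(here(),F(1),arm.read_opening())
arm.line_to(w(.001,-.0008,.30),.15); arm.pause(.2); wsnap('w11'); print(arm.read_time())
for n in('scene','side'):
    s=snapshot(n); cv2.imwrite(f'pics/{n}11.png',s)
a=cv2.imread('pics/scene11.png')[130:240,200:380];b=cv2.imread('pics/side11.png')[150:290,210:390]
cv2.imwrite('pics/ab.png',np.hstack([cv2.resize(a,(396,242),interpolation=2),cv2.resize(b,(400,311),interpolation=2)[:242]]))
```

```text
[ 0.00098954 -0.00079428  0.11793785] [ 1.7664604   0.22151937 -0.04611656] 1.0024152456157265
40.75
```

View pics/w11.png

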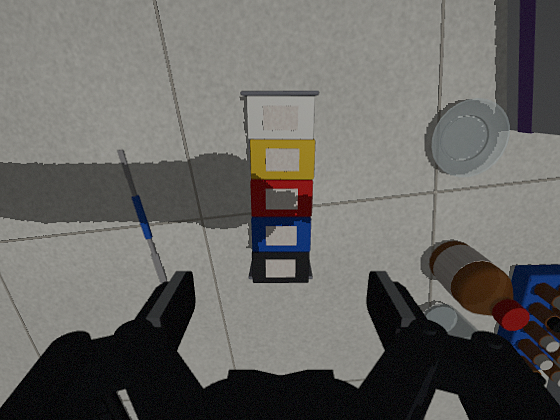

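View pics/ab.png

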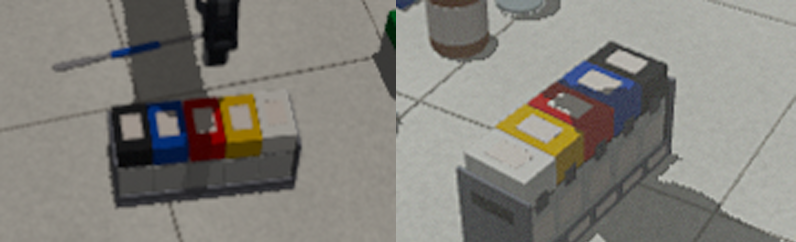

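View pics/side11.png

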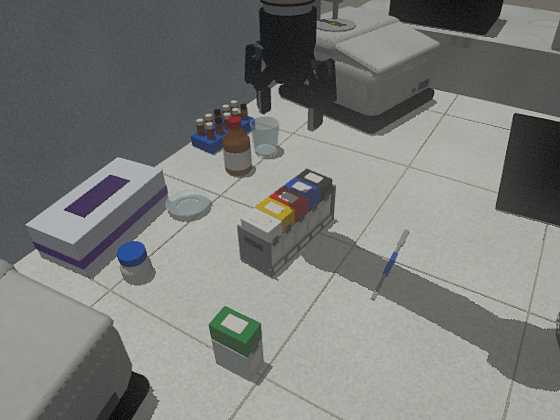

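The last pictures show all five lids level and in line. In the wrist view they sit at about u=281, with white at v≈118, yellow 160, red 198, blue 236 and black 268. The spatula, green case and other bystanders look unmoved in the side view. I'm handing in.

Run:
```python
from h import *
p,q=np.array(arm.read_tool_pos()),arm.read_eef_rot(); cm=cam('wrist',(p,q))
for n,u in dict(white=[281,118],yellow=[282,160],red=[281,198.5],blue=[281,236],black=[280.5,268]).items(): print(n,rk(onplane(cm,[u],.096)[0]).round(4))
ticket.finish_job(); print(arm.read_time())
```

```text
white [0.0013 0.0721 0.096 ]
yellow [0.0022 0.0358 0.096 ]
red [ 0.0013 -0.0004  0.096 ]
blue [ 0.0013 -0.0388  0.096 ]
black [ 0.0008 -0.0744  0.096 ]
the job is handed in; nothing more can be done
the job is handed in; nothing more can be done
```

The red case is back in the rack between the yellow and the blue one, standing flat on the floor, and I handed the job in at about 41 s. The hand-in reports no verdict.

**What I did:**
- **Closing up the row:** I gripped the yellow case by its front and back faces at 20 N and slid it and the white one to the +y end plate. I then slid the blue and black ones to the −y plate. Readings peaked at about 11 N and 6 N, part of it floor friction, against the 25 N limit.
- **Checking the gap:** the two stop points were 75.3 mm apart, where 75 mm was expected.
- **Placing the red case:** I corrected for a 0.8 mm offset in the grip. It went down with no sideways force beyond about 1 N. It met the floor at the expected height with about 8 N, and I then released it and backed away.

**Last checks:**
- **Spacing:** the wrist picture puts red about 36 mm from yellow and 38 mm from blue, where the limit is 41 mm. Yellow and blue are about 75 mm apart.
- **Position across the rack:** all five cases are within about 2 mm of the centre line.
- **Upright and level:** the lids look level in all three views.
- **Bystanders:** those in view look unmoved; I checked this by eye and did not measure it.
- **Disagreement:** distances in the first wrist picture came out about 1.5% too small, so I relied on the stop points found by feel.

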